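# Open the drop-front spice cabinet onto its two slide-out supports

## Robot

A 6-joint arm with a two-finger parallel gripper is mounted at the origin on a cart in front of the work surface, level with it; the furniture and walls round the work are solid. World frame = base frame: x ahead of the robot, y to its left, z up, the work surface at z = 0. Lengths are in m, angles in rad, forces in N, time in s.
With the tool pointing down it reaches from about 0.375 to 0.9 m from the base axis. Payload 3.1 kg.
Tool frame: the origin (TCP) lies at the centre of the arm's flange, where the gripper is bolted on; the fingertips stand 182 mm ahead of it and the grasp point (between the pads) lies 164 mm ahead of it; z points along the fingers, y is the line along which they close (so a half turn about z gives the same grasp; the last joint's range is limited). The gripper opens to 87 mm and grips with 3 to 60 N. Pads are 19 mm wide; open, the fingers measure 117 mm over their backs; the gripper's body (75 mm by 190 mm) begins 51 mm behind the grasp point.
Start: joints at [-1.379, 0.527, 1.433, -0, 1.181, -0.178], TCP at [0.226, -0.583, 0.405] pointing down, gripper open.
Joint ranges: [-3.08, 3.08], [-0.75, 2.2], [0.22, 2.44], [-1.43, 4.57], [0, 2.65], [-2.85, 2.85]. Speed limits (rad/s): [2.79, 2.79, 3.14, 3.14, 3.14, 3.14].

## Interface

Orientations are given as a unit quaternion [x, y, z, w].
In Python, from rig import * gives the robot as it stands.
- The arm moves only by the tool move_arm, never from a script. Its argument "commands" is a list that holds one entry, the list of rows, each a list of 6 numbers: the shift along the tool's x, y, z in units of 40 mm (1.0 is 40 mm), then the turn, a rotation vector about the tool's x, y, z in rad. A call has 1 to 12 rows; each row is the pose to reach, as a shift and turn from the pose commanded when the call began, along the tool's axes at that moment; what a row does not reach only later rows make up. A row lasts 1/8 s, in which the tool goes at most 62.5 mm and 10.7 degrees, less where a joint would pass 70% of its speed; a pose out of reach is approached as far as the arm can. A call with a gripper value outside its range is refused whole. "claw" is the closure, from -1 (fully open) to 1 (shut), so that 0 is half open, set as the call begins (left out, the last holds). The fingers move at their own pace and stop on an object; "squeeze" is the grip in N (left out, the last holds). Time passes only in rows, so rows that repeat a pose let the fingers close. It gives the time, the measured TCP pose, the force, the opening and the grip force at its end, in the units of the state.
- get_obs(): the state, without advancing time (a new reading comes with each control period).
- camera(name): name is "scene" or "top"; returns a dict with "pixels" (400x640x3 uint8, blue, green, red), "range_z" (400x640 float32, m along the optical axis (not along the pixel's ray), 0 where there is no reading), "camera_matrix" (3x3 intrinsics, pixels), "extrinsics" (4x4, takes a point from world to camera coordinates). Camera axes: x right, y up, looking along -z (the intrinsics and any distortion apply to the point x, -y, -z); pixel columns grow to the right and rows downward; lengths in m; the calibration is good to about 2 mm. A picture is of the moment at which its call begins.
- hand_in(): hands the job in; it is judged then, once.
The state is a dict: "time": time; "q": joint angles; "joint_velocities": joint speeds; "joint_torque": joint torques, N m; "position": TCP position; "tool_rot": TCP orientation; "ft_force": force on the tool from outside, world axes, zero at the start; "moment": the same for the moment, N m; "grip_width": finger opening in m; "grip_force": force on a finger pad.
Only numpy, scipy, OpenCV 4.12 (cv2) and the standard library are available. Lean on these libraries where they do the work, as an engineer would, in place of code of your own. Each camera call takes 0.05 s, during which the arm holds its last target. There are 200 camera calls.

## Task

Open up the spice cabinet as a work ledge: first pull both slide-out supports all the way out by their brass tabs, and only then tip the front flap forward and down so that it ends up lying level on the two supports. Keep the small drawer between the supports shut, leave the tea tin and the kitchen timer where they stand, and let go of everything at the end.

Things in the scene. Friction and masses are not known exactly. Their poses are not given: they have to be found in the camera images.
- cabinet: Small fixed wooden counter-top cabinet, 180 deep x 322 wide x 206 high, spice jars inside behind a drop-front flap. Origin on the worktop at the middle of its front, straight below the flap's hinge line (75 above it). x points into the cabinet (away from the robot), y to its left side, z up. Its flat top, 206 above the worktop, starts 38 behind the origin and is clear.
- tab_left (a point): Where to pinch the brass tab of the left (+y) support: a pale wood bar 22 wide, top 67 above the worktop, that slides out along the cabinet's -x. The upright tab juts 80 from its front end: 14 thick (across the cabinet), 26 high (32 to 58 above the worktop), a round post 22 across at its outer end. This point is 48 from the bar's end, 45 above the worktop, and moves along.
- tab_right (a point): The same point on the equal tab of the right (-y) support, 250 from the left one across the cabinet.
- support_left (a joint): How far the left support is out, m: 0 fully in, 0.055 fully out (stop). Slides with about 2 N of friction and stays where it is left.
- support_right (a joint): The same for the right support.
- flap_lip (a point): Middle of the brass lip on the flap's top edge, 168 from the hinge, mid-thickness; moves along. Lip 90 wide, 12 thick, standing 35 beyond the wood, its end 183 from the hinge. With the flap shut it stands about 45 above the cabinet's top: shut fingers fit behind it from above to draw it forward. Beware of the wall shelf: front edge at x = 0.66 m, underside 0.54 m up; lean the wrist to the robot.
- flap (a joint): Flap angle, rad: 0 shut, leaning 0.209 back from upright over the cabinet; 0.209 upright; 1.78 level on the pulled-out supports, pointing to the robot; 1.92 sagging without supports. Flap 306 wide, 147 long, 14 thick. Stiff damped hinge: stays put below about 0.7; beyond 1.0 it sinks slowly by its own weight, in 2 to 5 s, onto the supports. Pushing the lip takes about 3 N.
- drawer (a joint): How far the drawer between the two supports is out, m: 0 shut. It has a small round brass knob (18 across, sticking out 28) in the middle of the cabinet's front, 42 above the worktop. Keep it shut.
- tin: Bystander: round red tea tin, 58 across x 72 high, on the worktop to the left of the cabinet. Origin at the centre of its underside.
- timer: Bystander: round cream-coloured kitchen timer, 68 across x 48 high, on the worktop to the right of the cabinet. Origin at the centre of its underside.

How it is judged:
By the outcome, as a careful person would: the job done as asked, in the order asked, and still so for the second after the job is handed in, with the robot touching nothing.
It also fails if it takes over 59 s, if anything falls off the work surface, if the arm or the gripper's body presses on something with over 40 N, if the wrist force passes 120 N, or if a joint passes its speed limit or range.

## Working session

There is one attempt and no reset: what is moved stays moved. The work goes in short steps, Python scripts to look and compute and a tool call to move; the robot and the scene stay as the last step left them, time stands still between calls to the robot, and variables do not carry over. Pictures are saved under pics/ and viewed, at most 10 in all, crops included, and the job is handed in when it is done.

Besides the shell and the picture viewer there is one more tool, called as a command line: name --argument value ..., lists and objects as JSON in quotes. move_arm: Moves the arm, as the interface text tells. Its arguments: {"type":"object","properties":{"commands":{"type":"array","items":{"type":"array","items":{"type":"array","items":{"type":"number"}}}},"claw":{"type":"number"},"squeeze":{"type":"number"}},"required":["commands"]}

```bash
ls; mkdir -p pics; python3 - <<'E'
from rig import *
import cv2,numpy as np
for n in ("scene","top"):
    c=camera(n); cv2.imwrite(f"pics/{n}0.png",c["pixels"]); np.savez(f"{n}0.npz",**c)
    print(n,np.round(c["camera_matrix"],1).tolist(),np.round(c["extrinsics"],3).tolist())
o=get_obs();print({k:np.round(v,3).tolist() for k,v in o.items()})
E
```

```text
pics
scene [[452.6, 0.0, 327.2], [0.0, 452.6, 195.0], [0.0, 0.0, 1.0]] [[-0.83, -0.557, -0.0, 0.47], [0.33, -0.492, 0.806, -0.282], [-0.449, 0.669, 0.592, -1.074], [0.0, 0.0, 0.0, 1.0]]
top [[493.1, 0.0, 319.4], [0.0, 493.1, 199.8], [0.0, 0.0, 1.0]] [[-0.002, -1.0, 0.002, 0.019], [0.993, -0.001, 0.121, -0.566], [-0.121, 0.002, 0.993, -1.497], [0.0, 0.0, 0.0, 1.0]]
{'time': 0.1, 'q': [-1.379, 0.528, 1.434, -0.0, 1.181, -0.179], 'joint_velocities': [0.0, -0.004, -0.004, -0.001, 0.002, 0.001], 'joint_torque': [0.0, -44.099, -17.715, 0.063, 0.053, -0.0], 'position': [0.226, -0.582, 0.404], 'tool_rot': [0.983, 0.184, -0.0, -0.001], 'ft_force': [0.079, -0.631, 0.352], 'moment': [-0.013, 0.012, -0.026], 'grip_force': 0.0, 'grip_width': 0.087}
```

View pics/scene0.png

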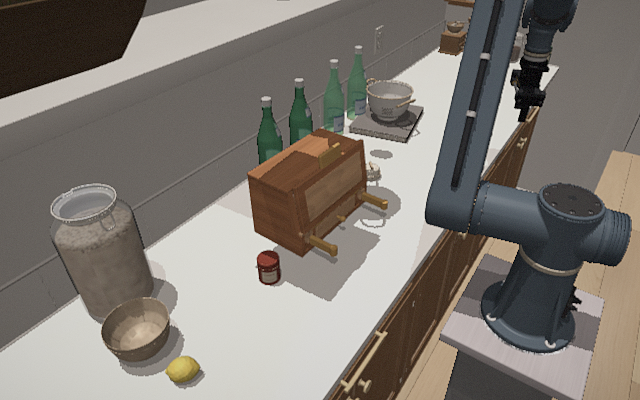

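View pics/top0.png

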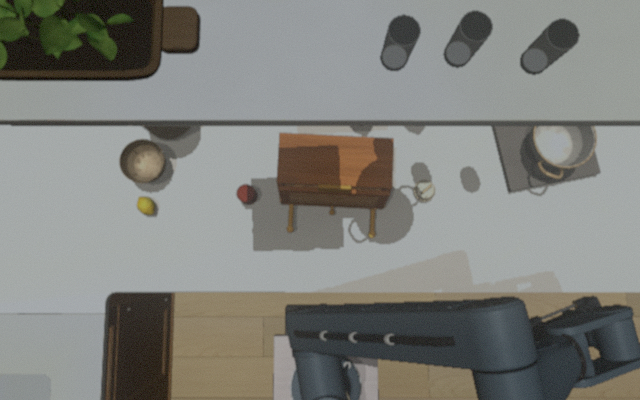

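The scene view shows the cabinet near (310,190), with tab posts at about (330,248) and (382,205) and the lip at (330,155). In the top view the posts are at about (291,229) and (372,236), the lip at (335,187), the tin at (246,194) and the timer at (425,190).

```bash
cat > h.py <<'E'
import numpy as np,cv2
def cloud(c):
    z=c["range_z"];K=c["camera_matrix"];v,u=np.indices(z.shape)
    p=np.stack([(u-K[0,2])/K[0,0]*z,-(v-K[1,2])/K[1,1]*z,-z],-1)
    E=c["extrinsics"];return (p-E[:3,3])@E[:3,:3]
def proj(c,p):
    E=c["extrinsics"];q=E[:3,:3]@np.asarray(p)+E[:3,3];K=c["camera_matrix"]
    return [K[0,2]+K[0,0]*q[0]/-q[2],K[1,2]+K[1,1]*-q[1]/-q[2]]
E
python3 - <<'E'
from h import *
for n,pts in (("top",[(290,228),(291,222),(290,212),(373,235),(373,226),(373,215),(332,211),(280,135),(391,141),(279,200),(389,205),(246,194),(425,190),(324,187),(352,189)]),("scene",[(320,242),(330,248),(372,201),(382,205),(320,163),(338,150),(268,258)])):
    c=np.load(n+"0.npz");P=cloud(c)
    for u,v in pts: print(n,u,v,np.round(P[v,u],3),c["pixels"][v,u])
    hsv=cv2.cvtColor(c["pixels"],cv2.COLOR_BGR2HSV)
    # tabs: points with z 0.03..0.06
    m=(P[...,2]>.027)&(P[...,2]<.063)&(P[...,0]>.4)&(P[...,0]<.6)&(abs(P[...,1])<.25)&(hsv[...,1]>100)
    k,l,s,ce=cv2.connectedComponentsWithStats(m.astype('uint8'))
    for i in range(1,k):
        if s[i,4]>8:
            q=P[l==i];print(n,s[i],q.min(0).round(3),q.max(0).round(3),np.median(q,0).round(3))
    # cabinet top plane
    t=(abs(P[...,2]-.206)<.008)&(abs(P[...,1])<.25)&(P[...,0]>.45)&(P[...,0]<.85)
    q=P[t][:,:2].astype('float32');print(n,"top",cv2.minAreaRect(q),cv2.boxPoints(cv2.minAreaRect(q)).round(3).tolist(),P[t][:,2].mean())
    t=(P[...,2]>.225)&(P[...,2]<.27)&(abs(P[...,1])<.2)&(P[...,0]>.45)&(P[...,0]<.7)
    q=P[t];print("lip",len(q),q.min(0).round(3),q.max(0).round(3),cv2.boxPoints(cv2.minAreaRect(q[:,:2].astype('float32'))).round(3).tolist())
E
```

```text
top 290 228 [0.477 0.108 0.057] [ 60  98 119]
top 291 222 [0.495 0.104 0.059] [ 49  79 100]
top 290 212 [0.525 0.108 0.059] [ 55  85 108]
top 373 235 [ 0.455 -0.145  0.055] [ 67  93 112]
top 373 226 [ 0.482 -0.145  0.058] [ 58  81 101]
top 373 215 [ 0.516 -0.145  0.056] [ 55  83 103]
top 332 211 [ 0.529 -0.02   0.053] [49 77 94]
top 280 135 [0.727 0.128 0.207] [ 76 102 138]
top 391 141 [ 0.709 -0.182  0.209] [ 55  73 100]
top 279 200 [ 0.57   0.147 -0.005] [ 93 102 107]
top 389 205 [ 0.553 -0.203 -0.001] [111 116 116]
top 246 194 [0.58  0.241 0.069] [ 58  65 112]
top 425 190 [ 0.594 -0.307  0.05 ] [117 143 152]
top 324 187 [0.574 0.006 0.25 ] [52 77 98]
top 352 189 [ 0.573 -0.071  0.217] [ 52  76 108]
top [287 204   6  28  90] [0.468 0.101 0.049] [0.551 0.117 0.063] [0.506 0.107 0.058]
top [330 206   4   8  18] [ 0.522 -0.024  0.042] [ 0.545 -0.014  0.056] [ 0.53  -0.019  0.048]
top [369 209   6  28  87] [ 0.452 -0.149  0.049] [ 0.535 -0.132  0.062] [ 0.486 -0.142  0.057]
top top ((0.6440942287445068, -0.02522386610507965), (0.32237112522125244, 0.1715976595878601), 87.2247314453125)
[... 781 characters left out ...]
9   70 1171] [ 0.447 -0.175  0.027] [0.6   0.143 0.063] [0.542 0.037 0.048]
scene [276 261   4  13  30] [0.552 0.236 0.027] [0.556 0.25  0.063] [0.554 0.243 0.046]
scene top ((0.703988254070282, -0.026275470852851868), (0.32592836022377014, 0.2950305938720703), 87.50935363769531) [[0.550000011920929, -0.18299999833106995], [0.843999981880188, -0.19499999284744263], [0.8579999804496765, 0.12999999523162842], [0.5640000104904175, 0.14300000667572021]] 0.20552360644636683
lip 308 [ 0.562 -0.063  0.225] [0.582 0.028 0.258] [[0.5590000152587891, -0.06199999898672104], [0.5759999752044678, -0.06400000303983688], [0.5830000042915344, 0.027000000700354576], [0.5659999847412109, 0.02800000086426735]]
```

```bash
cat >> h.py <<'E'
from scipy.spatial.transform import Rotation as R
YAW=-0.055
XC=np.array([np.cos(YAW),np.sin(YAW),0]);YC=np.array([-XC[1],XC[0],0]);ZC=np.array([0,0,1.])
def rel(o,grasp,lean=0,off=.164):
    """shift (units of 40mm) + rotvec, in tool axes, to bring point `off` ahead to grasp; lean = flange toward robot"""
    z=np.sin(lean)*XC-np.cos(lean)*ZC; y=-YC; T=R.from_matrix(np.c_[np.cross(y,z),y,z])
    A=R.from_quat(o["tool_rot"]); d=np.asarray(grasp)-off*z-np.asarray(o["position"])
    return np.round(A.inv().apply(d)/.04,2).tolist()+np.round((A.inv()*T).as_rotvec(),3).tolist()
E
python3 - <<'E'
from rig import *; from h import *
o=get_obs(); print(rel(o,[.487,-.143,.12]),rel(o,[.487,-.143,.045]))
E
```

```text
[10.06, -7.88, 3.02, -0.002, 0.0, 0.425] [10.06, -7.87, 4.89, -0.002, 0.0, 0.425]
```

move_arm --commands '[[[10.06, -7.88, 2.5, 0, 0, 0.425], [10.06, -7.88, 2.5, 0, 0, 0.425], [10.06, -7.88, 2.5, 0, 0, 0.425], [10.06, -7.88, 2.5, 0, 0, 0.425], [10.06, -7.88, 2.5, 0, 0, 0.425], [10.06, -7.88, 2.5, 0, 0, 0.425], [10.06, -7.88, 2.5, 0, 0, 0.425], [10.06, -7.88, 2.5, 0, 0, 0.425], [10.06, -7.88, 2.5, 0, 0, 0.425], [10.06, -7.88, 2.5, 0, 0, 0.425], [10.06, -7.88, 2.5, 0, 0, 0.425], [10.06, -7.88, 2.5, 0, 0, 0.425]]]' --claw -0.2 --squeeze 25

```text
time: 1.6
position: [0.4868, -0.1446, 0.305]
tool_rot: [1.0, -0.029, 0.0, 0.0]
ft_force: [-0.2, -0.4, -0.7]
grip_width: 0.0521
grip_force: 0.0
```

```bash
python3 - <<'E'
from rig import *; from h import *
o=get_obs(); print(np.round(o["position"],3),o["time"],rel(o,[.487,-.143,.045]))
for n in ("scene","top"):
    c=camera(n);P=cloud(c)
    m=(P[...,2]>.027)&(P[...,2]<.063)&(P[...,0]>.4)&(P[...,0]<.545)
    for s,a,b in(("L",.08,.14),("R",-.18,-.11)):
        q=P[m&(P[...,1]>a)&(P[...,1]<b)]; 
        if len(q): print(n,s,len(q),q.min(0).round(3),q.max(0).round(3),np.median(q,0).round(3))
    cv2.imwrite(f"pics/{n}1.png",c["pixels"][100:300,200:500] if n=="scene" else c["pixels"][120:300,220:460])
E
python3 -c "
import cv2,numpy as np
a=cv2.imread('pics/scene1.png');a=cv2.resize(a,(780,520));cv2.imwrite('pics/s1b.png',a)"
```

```text
[ 0.487 -0.145  0.305] 1.6 [0.0, -0.04, 2.4, 0.0, -0.0, -0.002]
scene L 287 [0.462 0.1   0.032] [0.545 0.123 0.062] [0.5   0.114 0.053]
scene R 312 [ 0.446 -0.175  0.029] [ 0.545 -0.111  0.063] [ 0.498 -0.135  0.051]
top L 126 [0.468 0.098 0.034] [0.545 0.12  0.063] [0.504 0.107 0.057]
```

View pics/s1b.png

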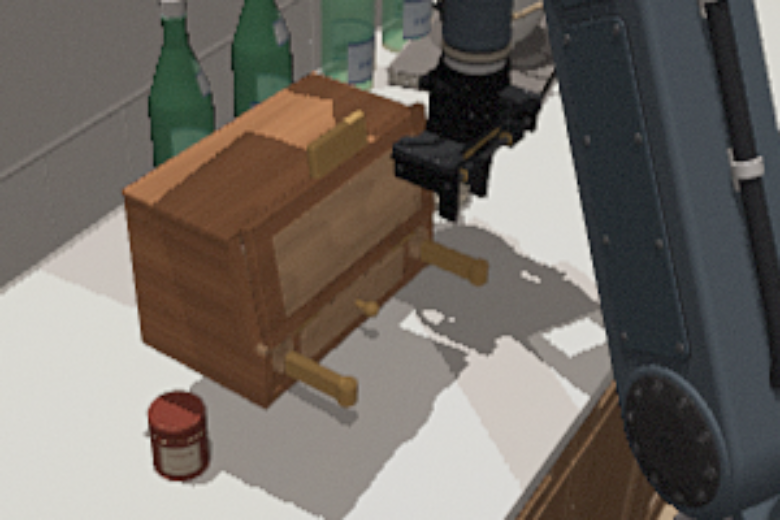

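The close-up shows the gripper above the right tab (crop (455,265)), with both tabs, the knob (368,307) and the tin clear. I'll descend and pinch.

move_arm --commands '[[[0, 0, 1.0, 0, 0, 0], [0, 0, 1.6, 0, 0, 0], [0, 0, 2.1, 0, 0, 0], [0, 0, 2.4, 0, 0, 0], [0, 0, 2.4, 0, 0, 0]]]'

```text
time: 2.33
position: [0.487, -0.1437, 0.2082]
tool_rot: [1.0, -0.028, -0.001, -0.0]
ft_force: [-0.5, 0.4, 0.1]
grip_width: 0.0521
grip_force: 0.0
```

move_arm --commands '[[[0, 0, 0, 0, 0, 0], [0, 0, 0, 0, 0, 0], [0, 0, 0, 0, 0, 0], [0, 0, 0, 0, 0, 0], [0, 0, 0, 0, 0, 0]]]' --claw 1 --squeeze 25

```text
time: 2.95
position: [0.4868, -0.1423, 0.209]
tool_rot: [1.0, -0.028, -0.001, -0.001]
ft_force: [1.1, 6.2, 3.2]
grip_width: 0.0139
grip_force: 25.0
```

move_arm --commands '[[[-0.2, -0.04, 0, 0, 0, 0], [-0.4, -0.04, 0, 0, 0, 0], [-0.6, -0.04, 0, 0, 0, 0], [-0.8, -0.04, 0, 0, 0, 0], [-1.0, -0.04, 0, 0, 0, 0], [-1.2, -0.04, 0, 0, 0, 0], [-1.3, -0.04, 0, 0, 0, 0], [-1.4, -0.04, 0, 0, 0, 0], [-1.45, -0.04, 0, 0, 0, 0], [-1.45, -0.04, 0, 0, 0, 0]]]'

```text
time: 4.2
position: [0.4344, -0.1388, 0.209]
tool_rot: [1.0, -0.029, 0.008, 0.002]
ft_force: [22.2, 16.1, -4.1]
grip_width: 0.0135
grip_force: 25.0
```

move_arm --commands '[[[-0.1, -0.06, 0, 0, 0, 0], [-0.15, -0.08, 0, 0, 0, 0], [-0.15, -0.08, 0, 0, 0, 0]]]'

```text
time: 4.58
position: [0.4319, -0.1376, 0.2092]
tool_rot: [0.999, -0.029, 0.013, 0.005]
ft_force: [29.0, 11.2, -10.4]
grip_width: 0.0137
grip_force: 25.0
```

```bash
python3 - <<'E'
from rig import *; from h import *
o=get_obs(); print(o["position"],o["ft_force"],R.from_quat(o["tool_rot"]).as_matrix().round(3)[:,2], np.array(o["position"])+.164*R.from_quat(o["tool_rot"]).as_matrix()[:,2])
c=camera("scene");P=cloud(c)
m=(P[...,2]>.027)&(P[...,2]<.063)&(P[...,0]>.3)&(P[...,0]<.6)&(P[...,1]>-.18)&(P[...,1]<-.1)&(cv2.cvtColor(c["pixels"],cv2.COLOR_BGR2HSV)[...,1]>100)
q=P[m];print(len(q),q.min(0).round(3),q.max(0).round(3))
E
```

```text
[ 0.43194323 -0.13755805  0.20923976] [ 29.00400958  11.16308524 -10.40789306] [ 0.026 -0.012 -1.   ] [ 0.43619713 -0.1394694   0.04530608]
207 [ 0.397 -0.171  0.027] [ 0.548 -0.1    0.063]
```

move_arm --commands '[[[0.08, 0.0, 0, 0, 0, 0], [0.08, 0.0, 0, 0, 0, 0], [0.08, 0.0, 0, 0, 0, 0]]]' --claw -0.2

```text
time: 5.0
position: [0.4254, -0.1347, 0.2084]
tool_rot: [1.0, -0.028, -0.002, -0.001]
ft_force: [-0.1, 0.0, -0.7]
grip_width: 0.0359
grip_force: 0.0
```

move_arm --commands '[[[0, 0.0, -0.8, 0, 0, 0], [0, 0.0, -1.8, 0, 0, 0], [0, 0.0, -2.4, 0, 0, 0], [0, 0.0, -2.4, 0, 0, 0]]]'

```text
time: 5.5
position: [0.4262, -0.1352, 0.3059]
tool_rot: [1.0, -0.028, 0.001, 0.001]
ft_force: [0.2, -0.3, -0.4]
grip_width: 0.0521
grip_force: 0.0
```

```bash
sed -i 's/^YAW=.*/YAW=-0.05/' h.py; python3 - <<'E'
from rig import *; from h import *
o=get_obs(); print(o["position"],o["ft_force"], rel(o,[.503,.108,.141]))
c=camera("scene");P=cloud(c);cv2.imwrite("pics/s2.png",cv2.resize(c["pixels"][130:280,230:430],(800,600)))
hsv=cv2.cvtColor(c["pixels"],cv2.COLOR_BGR2HSV)
m=(P[...,2]>.03)&(P[...,2]<.06)&(P[...,0]>.3)&(P[...,0]<.6)&(hsv[...,1]>100)
for a,b in ((-.18,-.1),(.08,.14),(-.04,.01)):
  q=P[m&(P[...,1]>a)&(P[...,1]<b)];print(len(q),q.min(0).round(3),q.max(0).round(3))
E
```

```text
[ 0.42624171 -0.13523291  0.30594077] [ 0.24941465 -0.30492828 -0.35469155] [1.58, -6.18, 0.02, 0.001, -0.002, -0.006]
379 [ 0.397 -0.172  0.03 ] [ 0.548 -0.1    0.06 ]
405 [0.462 0.081 0.03 ] [0.599 0.14  0.06 ]
114 [ 0.517 -0.04   0.03 ] [0.548 0.01  0.06 ]
```

View pics/s2.png

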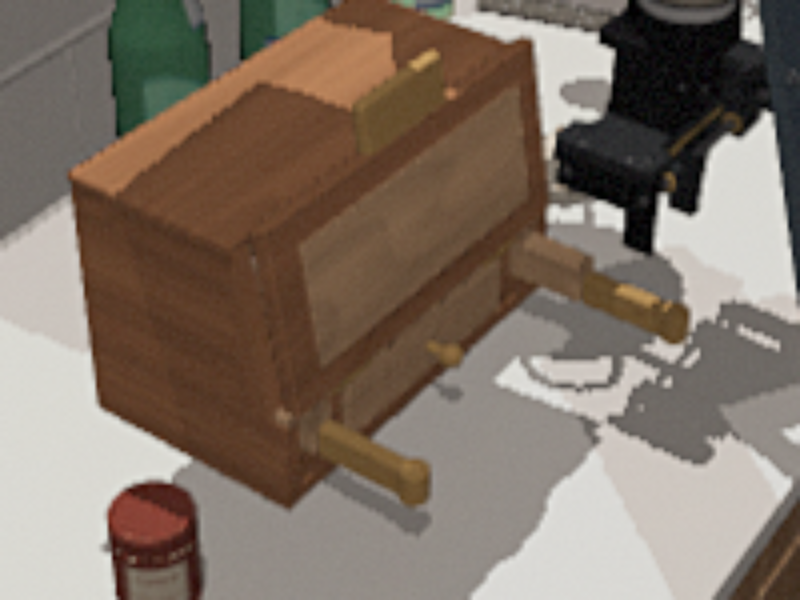

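The right support is out (bar visible at (555,265)), and the drawer is still shut. Now the left one.

move_arm --commands '[[[1.56, -6.2, 0, 0, 0, 0], [1.56, -6.2, 0, 0, 0, 0], [1.56, -6.2, 0, 0, 0, 0], [1.56, -6.2, 0, 0, 0, 0], [1.56, -6.2, 0, 0, 0, 0], [1.56, -6.2, 0, 0, 0, 0], [1.56, -6.2, 1.0, 0, 0, 0], [1.56, -6.2, 1.6, 0, 0, 0], [1.56, -6.2, 2.1, 0, 0, 0], [1.56, -6.2, 2.42, 0, 0, 0], [1.56, -6.2, 2.42, 0, 0, 0]]]'

```text
time: 6.92
position: [0.5023, 0.1077, 0.207]
tool_rot: [1.0, -0.029, -0.001, 0.0]
ft_force: [0.1, 0.0, 0.5]
grip_width: 0.0521
grip_force: 0.0
```

move_arm --commands '[[[0, 0, 0, 0, 0, 0], [0, 0, 0, 0, 0, 0], [0, 0, 0, 0, 0, 0], [0, 0, 0, 0, 0, 0], [0, 0, 0, 0, 0, 0]]]' --claw 1 --squeeze 25

```text
time: 7.55
position: [0.5028, 0.1082, 0.2082]
tool_rot: [1.0, -0.026, -0.0, 0.001]
ft_force: [-0.7, -6.0, 2.6]
grip_width: 0.0138
grip_force: 25.0
```

move_arm --commands '[[[-0.2, 0.03, 0, 0, 0, 0], [-0.4, 0.02, 0, 0, 0, 0], [-0.6, 0.02, 0, 0, 0, 0], [-0.8, 0.01, 0, 0, 0, 0], [-1.0, 0.0, 0, 0, 0, 0], [-1.2, 0.0, 0, 0, 0, 0], [-1.3, 0, 0, 0, 0, 0], [-1.4, 0, 0, 0, 0, 0], [-1.5, 0, 0, 0, 0, 0], [-1.6, 0, 0, 0, 0, 0], [-1.6, 0, 0, 0, 0, 0]]]'

```text
time: 8.93
position: [0.4452, 0.111, 0.2084]
tool_rot: [1.0, -0.027, 0.01, 0.001]
ft_force: [12.9, -13.5, -8.9]
grip_width: 0.014
grip_force: 25.0
```

move_arm --commands '[[[0.12, 0.0, 0, 0, 0, 0], [0.12, 0.0, 0, 0, 0, 0], [0.12, 0.0, 0, 0, 0, 0]]]' --claw -0.2

```text
time: 9.3
position: [0.4423, 0.1126, 0.2078]
tool_rot: [1.0, -0.028, -0.001, -0.0]
ft_force: [-0.2, -0.2, -0.0]
grip_width: 0.036
grip_force: 0.0
```

move_arm --commands '[[[0, 0.0, -0.8, 0, 0, 0], [0, 0.0, -1.8, 0, 0, 0], [0, 0.0, -2.8, 0, 0, 0], [0, 0.0, -3.8, 0, 0, 0], [0, 0.0, -4.5, 0, 0, 0], [0, 0.0, -4.5, 0, 0, 0]]]'

```text
time: 10.05
position: [0.4432, 0.1126, 0.3896]
tool_rot: [1.0, -0.027, 0.002, -0.0]
ft_force: [-0.1, 1.0, 0.1]
grip_width: 0.0519
grip_force: 0.0
```

```bash
python3 - <<'E'
from rig import *; from h import *
o=get_obs(); print(o["position"],o["ft_force"],o["q"])
for n in ("scene","top"):
  c=camera(n);P=cloud(c);cv2.imwrite(f"pics/{n}3.png",c["pixels"])
  hsv=cv2.cvtColor(c["pixels"],cv2.COLOR_BGR2HSV)
  m=(P[...,2]>.03)&(P[...,2]<.06)&(P[...,0]>.3)&(P[...,0]<.6)&(hsv[...,1]>100)
  for a,b in ((-.18,-.1),(.08,.14),(-.04,.01)):
    q=P[m&(P[...,1]>a)&(P[...,1]<b)]
    if len(q):print(n,len(q),q.min(0).round(3),q.max(0).round(3))
  t=(P[...,2]>.225)&(P[...,2]<.27)&(P[...,1]<.04)&(P[...,1]>-.08)&(P[...,0]>.55)&(P[...,0]<.61)
  q=P[t];print("lip",len(q),q.min(0).round(3),q.max(0).round(3))
E
```

```text
[0.44319443 0.11264523 0.38960038] [-0.05494337  0.98748577  0.05952472] [3.61322206e-03 3.25610543e-01 1.85725498e+00 4.28788232e-04
 9.54904191e-01 1.62879650e+00]
scene 354 [ 0.397 -0.17   0.03 ] [ 0.549 -0.102  0.06 ]
scene 514 [0.409 0.08  0.03 ] [0.6  0.14 0.06]
scene 89 [ 0.518 -0.039  0.031] [0.549 0.01  0.06 ]
lip 67 [0.567 0.01  0.225] [0.581 0.026 0.257]
top 77 [ 0.401 -0.145  0.048] [ 0.486 -0.131  0.06 ]
top 1 [0.531 0.105 0.06 ] [0.531 0.105 0.06 ]
top 18 [ 0.523 -0.021  0.041] [ 0.545 -0.014  0.053]
lip 244 [ 0.563 -0.073  0.225] [0.582 0.022 0.262]
```

```bash
python3 - <<'E'
from rig import *; from h import *
for n in ("scene0.npz",):
    P=cloud(np.load(n)).reshape(-1,3); a=P@XC; b=P@YC; z=P[:,2]
    y0=-.018
    def fit(lo,hi,w,xr=(.50,.64)):
        m=(z>lo)&(z<hi)&(abs(b-y0-.027)<w)&(a>xr[0])&(a<xr[1]); return a[m],z[m],b[m]
    for lo,hi,w in((.10,.19,.12),(.228,.252,.035)):
        A,Z,B=fit(lo,hi,w)
        k,c=np.polyfit(Z,A,1); r=A-k*Z-c; g=abs(r)<2*r.std(); k,c=np.polyfit(Z[g],A[g],1)
        print(len(A),"slope",k,"x at hinge z .075:",c+k*.075, "at .24:",c+k*.24, "yaw resid",np.polyfit(B[g],A[g]-k*Z[g],1)[0], B.min(),B.max())
    m=(abs(z-.206)<.004)&(a>.6)&(a<.76)&(abs(b)<.2);
    print("top back",np.percentile(a[m],[1,50,99]),np.percentile(b[m],[1,99]))
print("XC coords of lip y", YC@[.575,-.0185,0])
E
```

```text
1590 slope 0.15601152303713067 x at hinge z .075: 0.5393492474355389 at .24: 0.5650911487366654 yaw resid -0.0005392494063842356 -0.11088404829199547 0.1289213364988886
143 slope 0.1734285809451125 x at hinge z .075: 0.5388074306655413 at .24: 0.5674231465214848 yaw resid 0.007354734434268368 -0.024776956128610982 0.043423060215693685
top back [0.60155515 0.66557506 0.72545589] [-0.14698531  0.1688597 ]
XC coords of lip y 0.010261142513333163
```

```bash
cat >> h.py <<'E'
def pt(a,b,z): return a*XC+b*YC+np.array([0,0,z])
E
python3 - <<'E'
from rig import *; from h import *
o=get_obs()
for t,l in (((.50,.0095,.31),.2),((.56,.0095,.31),.35),((.622,.0095,.305),.35),((.622,.0095,.227),.35)):
    print(t,l,rel(o,pt(*t),l,.182))
E
```

```text
(0.5, 0.0095, 0.31) 0.2 [0.7, 3.12, -2.53, 0.0, 0.202, -0.005]
(0.56, 0.0095, 0.31) 0.35 [1.54, 3.12, -2.34, 0.001, 0.352, -0.005]
(0.622, 0.0095, 0.305) 0.35 [3.09, 3.11, -2.22, 0.001, 0.352, -0.005]
(0.622, 0.0095, 0.227) 0.35 [3.09, 3.11, -0.27, 0.001, 0.352, -0.005]
```

move_arm --commands '[[[0.3, 1.2, -1.5, 0, 0.1, 0], [0.7, 3.1, -2.5, 0, 0.2, 0], [0.7, 3.1, -2.5, 0, 0.2, 0], [1.5, 3.12, -2.4, 0, 0.35, -0.005], [1.5, 3.12, -2.4, 0, 0.35, -0.005], [2.3, 3.12, -2.3, 0, 0.35, -0.005], [3.1, 3.12, -2.22, 0, 0.35, -0.005], [3.1, 3.12, -2.22, 0, 0.35, -0.005], [3.1, 3.12, -2.22, 0, 0.35, -0.005], [3.1, 3.12, -2.22, 0, 0.35, -0.005]]]' --claw 1 --squeeze 25

```text
time: 11.4
position: [0.5594, -0.0188, 0.4762]
tool_rot: [0.985, -0.025, 0.173, 0.005]
ft_force: [-0.8, -0.5, -0.3]
grip_width: 0.0005
grip_force: 0.0
```

```bash
python3 - <<'E'
from rig import *; from h import *
o=get_obs(); T=R.from_quat(o["tool_rot"]).as_matrix(); t=o["position"]+.182*T[:,2]; print(t@XC,t@YC,t[2],o["ft_force"],rel(o,pt(.622,.0095,.227),.35,.182))
c=camera("scene");cv2.imwrite("pics/s4.png",cv2.resize(c["pixels"][60:260,220:420],(600,600)))
E
```

```text
0.6216337886005094 0.009078295404594743 0.30513289185254544 [-0.77222561 -0.47429722 -0.29302358] [-0.67, -0.01, 1.84, 0.0, 0.002, 0.0]
```

View pics/s4.png

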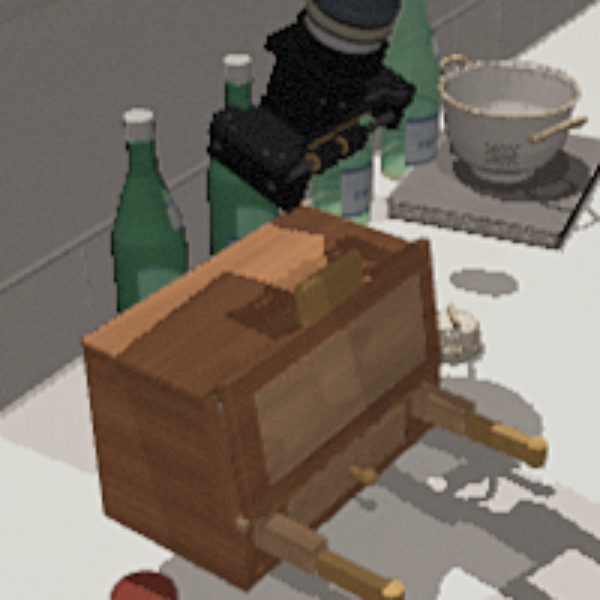

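Both supports are out (bars at (440,405) and (290,540)). The shut fingers at (295,190) are above and behind the lip (330,290), so I'll descend.

move_arm --commands '[[[-0.2, 0, 0.6, 0, 0, 0], [-0.4, 0, 1.1, 0, 0, 0], [-0.55, 0, 1.5, 0, 0, 0], [-0.67, 0, 1.84, 0, 0, 0], [-0.67, 0, 1.84, 0, 0, 0]]]'

```text
time: 12.08
position: [0.5601, -0.0192, 0.3975]
tool_rot: [0.985, -0.025, 0.173, 0.005]
ft_force: [0.5, -0.2, 0.8]
grip_width: 0.0005
grip_force: 0.0
```

```bash
python3 - <<'E'
from rig import *; from h import *
o=get_obs(); T=R.from_quat(o["tool_rot"]).as_matrix(); t=o["position"]+.182*T[:,2]; print(t@XC,t@YC,t[2],o["ft_force"])
H=.544
for phi,l,extra in ((-.209,.35,0),(0,.3,0),(.15,.27,0),(.3,.23,0),(.45,.18,0),(.6,.12,0),(.75,.06,0),(.9,0,0),(1.05,0,0),(1.15,0,0)):
    u=np.array([-np.sin(phi),np.cos(phi)]);n=np.array([np.cos(phi),np.sin(phi)])
    r=.158
    C=np.array([H,.075])+r*u+.006*n+.0095*np.array([np.cos(l),np.sin(l)])
    print(phi,C.round(3),rel(o,pt(C[0],.0095,C[1]),l,.182))
E
```

```text
0.6222919222884714 0.008716508564506962 0.2263791762572841 [ 0.54481675 -0.19213072  0.80568004]
-0.209 [0.592 0.232] [-0.69, -0.02, -0.38, 0.0, 0.003, -0.0]
0 [0.559 0.236] [-1.19, -0.02, -0.75, 0.0, -0.047, -0.0]
0.15 [0.535 0.235] [-1.62, -0.02, -0.92, 0.0, -0.077, -0.0]
0.3 [0.512 0.23 ] [-2.02, -0.02, -0.99, 0.0, -0.117, -0.0]
0.45 [0.49  0.222] [-2.39, -0.02, -0.95, 0.0, -0.167, -0.0]
0.6 [0.469 0.21 ] [-2.71, -0.02, -0.8, 0.0, -0.227, -0.0]
0.75 [0.45  0.195] [-3.02, -0.02, -0.55, 0.0, -0.287, -0.0]
0.9 [0.433 0.178] [-3.3, -0.02, -0.2, 0.0, -0.347, -0.0]
1.05 [0.419 0.159] [-3.79, -0.02, 0.13, 0.0, -0.347, -0.0]
1.15 [0.412 0.145] [-4.09, -0.02, 0.39, 0.0, -0.347, -0.0]
```

move_arm --commands '[[[-0.35, 0, -0.2, 0, 0, 0], [-0.69, 0, -0.38, 0, 0, 0], [-0.85, 0, -0.5, 0, -0.015, 0], [-1.0, 0, -0.62, 0, -0.03, 0], [-1.19, 0, -0.75, 0, -0.047, 0], [-1.4, 0, -0.84, 0, -0.06, 0], [-1.62, 0, -0.92, 0, -0.077, 0], [-1.82, 0, -0.96, 0, -0.097, 0], [-2.02, 0, -0.99, 0, -0.117, 0], [-2.02, 0, -0.99, 0, -0.117, 0]]]'

```text
time: 13.32
position: [0.4704, -0.0146, 0.4075]
tool_rot: [0.993, -0.025, 0.115, 0.003]
ft_force: [0.5, 1.2, -0.3]
grip_width: 0.0006
grip_force: 0.0
```

```bash
python3 - <<'E'
from rig import *; from h import *
o=get_obs(); T=R.from_quat(o["tool_rot"]).as_matrix(); t=o["position"]+.182*T[:,2]; print(t@XC,t@YC,t[2],o["ft_force"])
c=camera("scene");cv2.imwrite("pics/s5.png",cv2.resize(c["pixels"][60:260,220:420],(600,600)))
H=.544
for phi,l,extra in ((.3,.23,0),(.45,.18,0),(.6,.12,0),(.75,.06,0),(.9,0,0),(1.05,0,0),(1.15,0,0)):
    u=np.array([-np.sin(phi),np.cos(phi)]);n=np.array([np.cos(phi),np.sin(phi)])
    r=.158
    C=np.array([H,.075])+r*u+.006*n+.0095*np.array([np.cos(l),np.sin(l)])
    print(phi,C.round(3),rel(o,pt(C[0],.0095,C[1]),l,.182))
E
```

```text
0.5121495808358418 0.00879633106489521 0.2303656713108108 [ 0.49678965  1.22244885 -0.34174718]
0.3 [0.512 0.23 ] [0.0, -0.02, 0.01, 0.001, -0.001, -0.0]
0.45 [0.49  0.222] [-0.36, -0.02, 0.09, 0.001, -0.051, -0.0]
0.6 [0.469 0.21 ] [-0.66, -0.02, 0.28, 0.001, -0.111, -0.0]
0.75 [0.45  0.195] [-0.94, -0.02, 0.57, 0.001, -0.171, -0.0]
0.9 [0.433 0.178] [-1.17, -0.02, 0.95, 0.001, -0.231, -0.0]
1.05 [0.419 0.159] [-1.63, -0.02, 1.33, 0.001, -0.231, -0.0]
1.15 [0.412 0.145] [-1.89, -0.02, 1.62, 0.001, -0.231, -0.0]
```

View pics/s5.png

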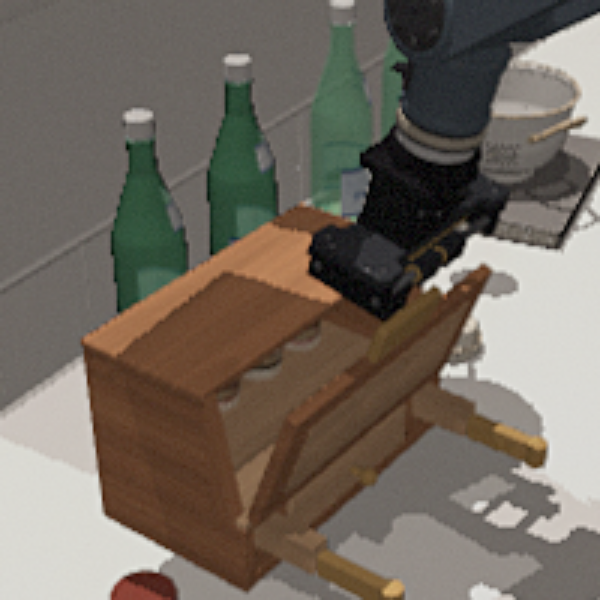

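The flap has swung forward, with the lip at (400,325) in front of the fingers, and it is following the plan. I'll continue the arc.

move_arm --commands '[[[-0.18, 0, 0.04, 0, -0.025, 0], [-0.36, 0, 0.09, 0, -0.05, 0], [-0.51, 0, 0.18, 0, -0.08, 0], [-0.66, 0, 0.28, 0, -0.11, 0], [-0.8, 0, 0.42, 0, -0.14, 0], [-0.94, 0, 0.57, 0, -0.17, 0], [-1.05, 0, 0.75, 0, -0.2, 0], [-1.17, 0, 0.95, 0, -0.23, 0], [-1.4, 0, 1.14, 0, -0.23, 0], [-1.63, 0, 1.33, 0, -0.23, 0], [-1.63, 0, 1.33, 0, -0.23, 0]]]'

```text
time: 14.75
position: [0.4189, -0.012, 0.3402]
tool_rot: [1.0, -0.025, -0.0, -0.0]
ft_force: [0.2, 0.8, 0.1]
grip_width: 0.0002
grip_force: 0.0
```

```bash
python3 - <<'E'
from rig import *; from h import *
o=get_obs(); T=R.from_quat(o["tool_rot"]).as_matrix(); t=o["position"]+.182*T[:,2]; print(t@XC,t@YC,t[2],o["ft_force"])
c=camera("scene");cv2.imwrite("pics/s6.png",cv2.resize(c["pixels"][60:260,220:420],(600,600)))
E
```

```text
0.41884692703517723 0.008938746456278495 0.1581915266074416 [0.16858252 0.81210294 0.11718083]
```

View pics/s6.png

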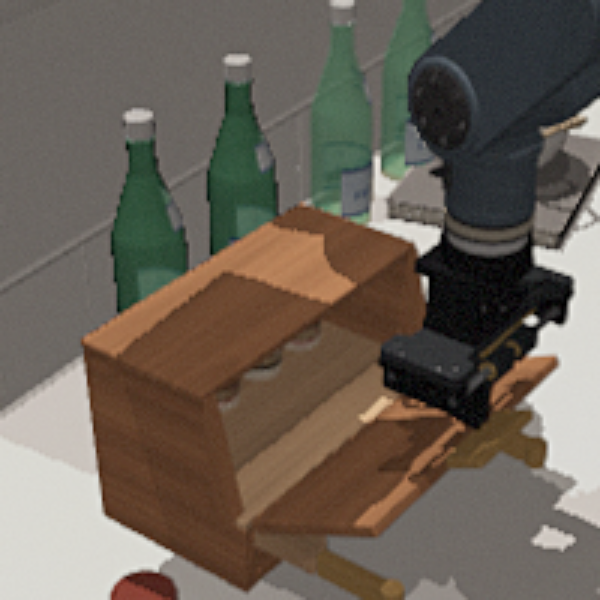

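The flap is nearly down and sinking by itself, and the fingers are clear of it. I'll lift away and let it settle.

move_arm --commands '[[[0, 0, -1, 0, 0, 0], [0, 0, -2, 0, 0, 0], [0, 0, -3, 0, 0, 0], [0, 0, -3.5, 0, 0, 0], [0, 3, -3.5, 0, 0, 0], [0, 4, -3.5, 0, 0, 0], [0, 6, -3.5, 0, 0, 0], [0, 6, -3.5, 0, 0, 0], [0, 6, -3.5, 0, 0, 0], [0, 6, -3.5, 0, 0, 0], [0, 6, -3.5, 0, 0, 0], [0, 6, -3.5, 0, 0, 0]]]'

```text
time: 16.3
position: [0.4078, -0.2506, 0.4815]
tool_rot: [1.0, -0.024, 0.002, 0.0]
ft_force: [-0.2, 0.2, -0.5]
grip_width: 0.0003
grip_force: 0.0
```

move_arm --commands '[[[0, 0, 0, 0, 0, 0], [0, 0, 0, 0, 0, 0], [0, 0, 0, 0, 0, 0], [0, 0, 0, 0, 0, 0], [0, 0, 0, 0, 0, 0], [0, 0, 0, 0, 0, 0], [0, 0, 0, 0, 0, 0], [0, 0, 0, 0, 0, 0], [0, 0, 0, 0, 0, 0], [0, 0, 0, 0, 0, 0], [0, 0, 0, 0, 0, 0], [0, 0, 0, 0, 0, 0]]]'

```text
time: 17.8
position: [0.4077, -0.2519, 0.4813]
tool_rot: [1.0, -0.025, 0.001, 0.0]
ft_force: [0.2, -0.2, 0.1]
grip_width: 0.0002
grip_force: 0.0
```

move_arm --commands '[[[0, 0, 0, 0, 0, 0], [0, 0, 0, 0, 0, 0], [0, 0, 0, 0, 0, 0], [0, 0, 0, 0, 0, 0], [0, 0, 0, 0, 0, 0], [0, 0, 0, 0, 0, 0], [0, 0, 0, 0, 0, 0], [0, 0, 0, 0, 0, 0], [0, 0, 0, 0, 0, 0], [0, 0, 0, 0, 0, 0], [0, 0, 0, 0, 0, 0], [0, 0, 0, 0, 0, 0]]]'

```text
time: 19.3
position: [0.4077, -0.2518, 0.4813]
tool_rot: [1.0, -0.025, 0.001, 0.0]
ft_force: [0.3, -0.9, 0.3]
grip_width: 0.0001
grip_force: 0.0
```

```bash
python3 - <<'E'
from rig import *; from h import *
o=get_obs(); print(o["time"],o["position"],o["ft_force"])
for n in ("scene","top"):
    c=camera(n);P=cloud(c);cv2.imwrite(f"pics/{n}7.png",c["pixels"])
    a=P@XC;b=P@YC;z=P[...,2]
    m=(a>.42)&(a<.53)&(abs(b-.0085)<.12)&(z>.065)&(z<.12)
    A=np.c_[a[m],b[m],np.ones(m.sum())];k=np.linalg.lstsq(A,z[m],rcond=None)[0];print(n,m.sum(),"flap slope",k[:2],"z",z[m].mean())
    hsv=cv2.cvtColor(c["pixels"],cv2.COLOR_BGR2HSV)
    m=(z>.03)&(z<.06)&(a>.3)&(a<.6)&(hsv[...,1]>100)
    for lo,hi in ((-.18,-.1),(.08,.14)):
        q=P[m&(P[...,1]>lo)&(P[...,1]<hi)]
        if len(q):print(n,len(q),q.min(0).round(3),q.max(0).round(3))
E
```

```text
19.3 [ 0.40767246 -0.25184833  0.48127709] [ 0.2877791  -0.92457761  0.28640368]
scene 2202 flap slope [2.09234201e-02 5.37862190e-05] z 0.08019166145348065
scene 22 [ 0.398 -0.135  0.032] [ 0.41  -0.124  0.058]
scene 265 [0.41  0.114 0.03 ] [0.607 0.14  0.06 ]
top 2942 flap slope [0.01624475 0.00135393] z 0.08065905819037965
top 6 [ 0.54  -0.174  0.036] [ 0.544 -0.134  0.06 ]
top 2 [0.557 0.13  0.052] [0.557 0.133 0.054]
```

View pics/scene7.png

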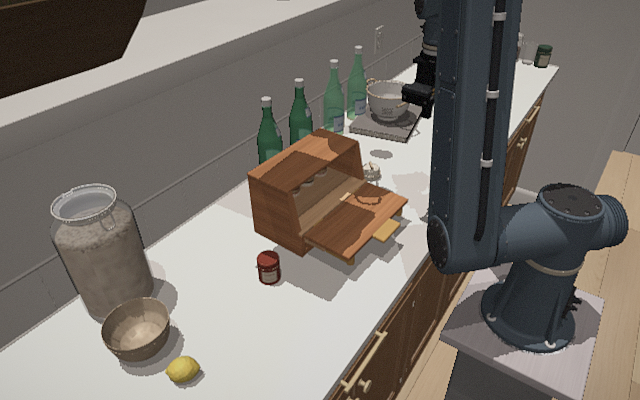

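The flap lies level: slope is about 0.02 and its top is at 0.080, against 0.081 expected. The supports, tin (268,267) and timer (372,170) have not moved, and the arm is clear. Handing in.

```bash
python3 -c "
from rig import *
print(hand_in())"
```

```text
the job is handed in; nothing more can be done
None
```

The job is handed in, with no verdict reported: both supports were pulled out to their stops, then the flap was tipped down and lies level on them; the drawer stayed shut, the tin and timer were not moved, and the arm is clear of everything.

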